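Squirt brake cleaner over a tray of pads and tip them into the bin

ROBOT

A 6-joint arm with a two-finger parallel gripper is mounted at the origin on the work surface. World frame = base frame: x ahead of the robot, y to its left, z up, the work surface at z = 0. Lengths are in m, angles in rad, forces in N, time in s.
With the tool pointing down it reaches from about 0.325 to 0.775 m from the base axis. Payload 5.5 kg.
Tool frame: the origin (TCP) lies between the finger pads; the fingertips stand 8 mm ahead of it and the grasp point (between the pads) lies 11 mm behind it (tcp_to_tips is the distance from the TCP to the fingertips, in m); z points along the fingers, y is the direction in which the jaws open and shut (so a half turn about z gives the same grasp; the last joint's range is limited). The gripper opens to 88 mm and grips with 3 to 60 N. Pads are 20 mm wide; open, the fingers measure 115 mm over their backs; the gripper's body (75 mm by 178 mm) begins 61 mm behind the grasp point.
Start: joints at [-1.213, 0.091, 1.231, -0, 1.82, -0.057], TCP at [0.242, -0.549, 0.231] pointing down, gripper open.
Joint ranges: [-2.87, 2.87], [-0.86, 2.18], [0.17, 2.46], [-1.51, 4.65], [0.06, 2.69], [-2.65, 2.65]. Speed limits (rad/s): [2.57, 2.57, 3.01, 3.14, 3.14, 3.14].

INTERFACE

Orientations are given as a unit quaternion [w, x, y, z].
In Python, from bench import * gives the robot as it stands. Calls block until the motion is done:
- move_to(position, orientation): joint-space move of the TCP to a pose.
- move_l(position, speed=0.15, orientation=None): straight line of the TCP; orientation=None keeps the orientation; speed is the mean speed in m/s.
- movej(angles): joint-space move.
- gripper_open() and close(): open the fingers fully, or close them until they stop; the grip force is fixed at half the most.
- hold(seconds).
- inverse_kinematics(position, orientation): joint angles nearest the present ones, or None.
- state(): the state.
- get_image(name): name is "scene" or "top"; returns a dict with "frame" (480x640x3 uint8, blue, green, red), "depth" (480x640 float32, m along the optical axis (not along the pixel's ray), 0 where there is no reading), "camera_matrix" (3x3 intrinsics, pixels), "k1" (the pictures are not rectified: a ray, as slopes to the right and down, at radius r is drawn at 1 + k1 r^2 times it, then the intrinsics apply), "view" (4x4, takes a point from world to camera coordinates). Camera axes: x right, y up, looking along -z (the intrinsics and any distortion apply to the point x, -y, -z); pixel columns grow to the right and rows downward; lengths in m; the calibration is good to about 2 mm. A picture is of the moment at which its call begins.
A pose or a line that the arm cannot do raises IKError and nothing moves.
- job_done(): hands the job in, once; it reports no verdict.
The state is a dict: "time": time; "joint_pos": joint angles; "dq": joint speeds; "joint_torque": joint torques, N m; "ee_pos": TCP position; "ee_rot": TCP orientation; "ft_force": force on the tool from outside, world axes, zero at the start; "moment": the same for the moment, N m; "finger_gap": finger opening in m.
Only numpy, scipy, OpenCV 4.12 (cv2) and the standard library are available. Lean on these libraries where they do the work, as an engineer would, in place of code of your own. Each camera call takes 0.05 s, during which the arm holds its last target.

TASK

Set the tray of brake pads level on the cleaning station's grate, under the nozzle, and let go of it; then press the orange pump cap well down and let it spring up again. Then tip all four pads out of the tray into the blue bin and stand the empty tray back on the grate under the nozzle. Handle the pads only by means of the tray, never touching them, and leave everything else on the bench where it is.

Things in the scene. Friction and masses are not known exactly. Their poses are not given: they have to be found in the camera images.
- tray_grip (a point): centre of the red grip bar of the steel tipping tray, 125 mm above the tray's underside. The bar is 14 mm (tray's x) x 56 mm (y) x 26 mm tall, over the middle of the tray, on two slanting wire legs that run from the side walls (y = +-66 mm) up to the bar's ends (y = +-28 mm). Axes as the tray's: x lengthwise, y across, z up
- tray: the loose tray, origin at the centre of its underside, 210 mm long (x), 140 mm wide (y), floor 3 mm, walls 32 mm high and 3 mm thick at both sides and at the +x end. The -x end is open, for tipping out; the last 30 mm of floor there rises by 4 mm. 0.25 kg, about 0.8 kg with its pads. Stands level on the bench at first
- pad_a: one of four like disc-brake pads, dark lining up on a steel backplate, 76 (x) x 42 (y) x 16 mm thick, 0.11 to 0.16 kg; origin at the centre of its underside. They start in two rows of two on the tray's floor, lengthwise along it, and slide on it from a slope of 16 to 23 degrees
- pad_b: another such brake pad, see pad_a
- pad_c: another such brake pad, see pad_a
- pad_d: another such brake pad, see pad_a
- grate (a point): centre of the top of the flat steel grate of the cleaning station (fixed to the bench), 165 (x) x 250 mm (y), 22 mm above the bench, with no rim. Axes: x from the grate to the canister that stands just beyond it, y along the grate, z up. The tray fits on it lengthwise along y, either way round
- outlet (a point): lower tip of the nozzle when the cap is up: 48 mm from the grate's centre toward the canister (x of the grate), 157 mm above the bench. The nozzle is an orange tube, 10 mm thick, that runs about level from the cap to here, so that it overhangs the grate: the tray comes in beneath it from the -x side, beside its grip bar. It moves with the cap. Axes as the grate's
- cap_top (a point): centre of the flat round top of the orange sprung pump cap, 40 mm across, 186 mm above the bench when up, 130 mm from the grate's centre along the grate's x; it sits on a green canister, 90 mm across and 154 mm tall to its collar, clamped to a grey bracket behind it. Moves with the cap
- cap (a joint): how far the cap is pressed, m: 0 up, 0.012 bottomed. Its spring pushes back with about 3 N at the top and 10 N at the bottom and lifts it by itself
- bin: blue open-topped plastic bin fixed to the bench, 220 mm (x) x 200 mm (y) x 100 mm high, walls and floor 4 mm, with a rim that sticks out 6 mm; origin at the centre of its underside, x and y along its sides
- oil_bottle_mid (a point): a grey oil bottle with a yellow cap and yellow band, 72 mm across, 220 mm tall; bystander, the point is its middle
- grease_tin_mid (a point): a red grease tin with an aluminium lid, 92 mm across, 90 mm tall; bystander, the point is its middle
- carton_mid (a point): a brown cardboard carton with a paper band, 85 x 125 mm, 70 mm tall; bystander, the point is its middle
- caliper_mid (a point): a dark brake caliper, about 95 x 120 mm, 63 mm tall; bystander, the point is its middle
- rotor_mid (a point): a steel brake disc lying flat, 200 mm across, 43 mm tall over its hat; bystander, the point is its middle
- brush_mid (a point): a wooden-handled brush lying along its own x, 200 mm long, 42 mm wide, 20 mm tall; bystander, the point is its middle
- spanner_mid (a point): a steel spanner lying along its own x, 180 mm long, 38 mm wide, 8 mm thick; bystander, the point is its middle
Mind the look-alikes: they are no part of the job. Leave any pink, red or yellow look-alike of the pad_b alone.

How it is judged:
On the way, in this order (a step that is already met when the one before it is completed fails the run):
1. the tray with all four pads stands level on the grate, let go, the nozzle over it (x of outlet in the frame of tray_grip between -0.09 and 0.09 m and y of outlet in the frame of tray_grip between -0.063 and 0.063 m and z of tray_grip in the frame of grate between 0.12 and 0.131 m and angle between tray_grip's own z axis and vertical below 0.06 rad and contact force between each of the arm, the fingers and tray below 0.2 N and x of pad_a in the frame of tray_grip between -0.105 and 0.103 m and y of pad_a in the frame of tray_grip between -0.068 and 0.068 m and z of pad_a in the frame of tray_grip between -0.128 and -0.09 m and x of pad_b in the frame of tray_grip between -0.105 and 0.103 m and y of pad_b in the frame of tray_grip between -0.068 and 0.068 m and z of pad_b in the frame of tray_grip between -0.128 and -0.09 m and x of pad_c in the frame of tray_grip between -0.105 and 0.103 m and y of pad_c in the frame of tray_grip between -0.068 and 0.068 m and z of pad_c in the frame of tray_grip between -0.128 and -0.09 m and x of pad_d in the frame of tray_grip between -0.105 and 0.103 m and y of pad_d in the frame of tray_grip between -0.068 and 0.068 m and z of pad_d in the frame of tray_grip between -0.128 and -0.09 m), for 0.3 s.
2. the cap is pressed well down while the tray with the pads stands under the nozzle (all of step 1 and value of joint cap above 0.008 m), for 0.05 s.
3. the cap has been let up again (value of joint cap below 0.002 m), for 0.1 s.
4. all four pads lie in the bin (x of pad_a in the frame of bin between -0.106 and 0.106 m and y of pad_a in the frame of bin between -0.096 and 0.096 m and z of pad_a in the frame of bin between 0 and 0.092 m and x of pad_b in the frame of bin between -0.106 and 0.106 m and y of pad_b in the frame of bin between -0.096 and 0.096 m and z of pad_b in the frame of bin between 0 and 0.092 m and x of pad_c in the frame of bin between -0.106 and 0.106 m and y of pad_c in the frame of bin between -0.096 and 0.096 m and z of pad_c in the frame of bin between 0 and 0.092 m and x of pad_d in the frame of bin between -0.106 and 0.106 m and y of pad_d in the frame of bin between -0.096 and 0.096 m and z of pad_d in the frame of bin between 0 and 0.092 m), for 0.2 s.
At the end, for the whole second after the job is handed in: All four pads lie at rest in the blue bin, centres 8 mm or more below its rim; the tray stands upright (within 3 degrees), at rest and let go on the grate, the outlet within 90 mm of its centre lengthwise and 63 mm crosswise; the cap is up (within 2 mm) (all of step 4 and x of outlet in the frame of tray_grip between -0.09 and 0.09 m and y of outlet in the frame of tray_grip between -0.063 and 0.063 m and z of tray_grip in the frame of grate between 0.12 and 0.131 m and angle between tray_grip's own z axis and vertical below 0.06 rad and contact force between each of the arm, the fingers and tray below 0.2 N and linear speed of each of pad_a, pad_b, pad_c, pad_d, tray below 0.02 m/s and value of joint cap below 0.002 m); the robot touches nothing.
It fails at once if the gripper or arm touches a pad (contact force between any of the fingers, the arm and pad_a above 1 N or contact force between any of the fingers, the arm and pad_b above 1 N or contact force between any of the fingers, the arm and pad_c above 1 N or contact force between any of the fingers, the arm and pad_d above 1 N).
It fails at once if a bystander is shifted by more than 30 mm or knocked over (distance of any of oil_bottle_mid, grease_tin_mid, carton_mid, caliper_mid, rotor_mid, brush_mid, spanner_mid from where it was at the start of the episode above 0.03 m).
It also fails if it takes over 72 s, if anything falls off the work surface, if the arm or the gripper's body presses on something with over 40 N, if the wrist force passes 120 N, or if a joint passes its speed limit or range.

## Working session

There is one attempt and no reset: what is moved stays moved. The work goes in short steps, each a Python script; the robot and the scene stay as the last script left them, time stands still between calls to the robot, and variables do not carry over. Pictures are saved under pics/ and viewed, and the job is handed in when it is done.

```bash
ls; mkdir -p pics
cat > h.py <<'E'
from bench import *
import numpy as np, cv2
def snap(n,tag):
    d=get_image(n); cv2.imwrite(f'pics/{tag}.png',d['frame'])
    np.savez(f'pics/{tag}.npz',**{k:np.array(v) for k,v in d.items()}); return d
def load(tag): return dict(np.load(f'pics/{tag}.npz'))
def rays(d,uv):
    uv=np.atleast_2d(np.array(uv,float)); K=d['camera_matrix']; k1=float(d['k1'])
    p=np.c_[(uv[:,0]-K[0,2])/K[0,0],(uv[:,1]-K[1,2])/K[1,1]]
    q=p.copy()
    for _ in range(30): q=p/(1+k1*(q**2).sum(1,keepdims=True))
    return q
def world(d,uv,depth):
    q=rays(d,uv); z=np.asarray(depth).reshape(-1,1)
    c=np.c_[q[:,:1]*z,-q[:,1:]*z,-z]
    V=d['view']; return (c-V[:3,3])@V[:3,:3]
def plane(d,uv,h):
    a=world(d,uv,np.ones(len(np.atleast_2d(uv)))); V=d['view']; o=-V[:3,:3].T@V[:3,3]
    r=a-o; return o+r*((h-o[2])/r[:,2:3])
def cloud(d):
    v,u=np.nonzero(d['depth']>0); return world(d,np.c_[u,v],d['depth'][v,u]),u,v
E
python3 - <<'E'
from h import *
a=snap('scene','s0');b=snap('top','t0')
for d in(a,b): print(d['camera_matrix'],d['k1'],-d['view'][:3,:3].T@d['view'][:3,3],d['view'][2,:3])
print(state())
E
```

```text
pics
[[503.33516989   0.         325.94083772]
 [  0.         503.33516989 237.57220723]
 [  0.           0.           1.        ]] -0.043955770542138034 [ 1.14680024 -0.10750167  1.15598085] [ 0.52419939 -0.02595908  0.85119981]
[[622.96330953   0.         321.12127319]
 [  0.         622.96330953 230.90650993]
 [  0.           0.           1.        ]] 0.05268196430127062 [ 0.29872316 -0.0709513   1.57070147] [-0.15150797  0.02065974  0.98824011]
{'time': 0.1, 'joint_pos': array([-1.21268188e+00,  9.18126894e-02,  1.23172840e+00, -2.59107789e-05,
        1.81975267e+00, -5.66992281e-02]), 'dq': array([ 1.48091352e-03, -1.77437098e-04, -2.45789193e-03,  7.78577713e-05,
       -1.07547040e-04, -2.67457950e-04]), 'joint_torque': array([ 3.68134934e-03, -4.47857094e+01, -4.07570815e+01,  7.00731017e-02,
        2.84219318e-02, -9.14688144e-05]), 'ee_pos': array([ 0.24172365, -0.54890792,  0.2296234 ]), 'ee_rot': array([-8.39027722e-04,  9.78568497e-01,  2.05919820e-01, -1.40116637e-04]), 'ft_force': array([ 0.62422438, -0.14315563, -0.4628931 ]), 'moment': array([-0.01087002,  0.01902808, -0.01174047]), 'finger_gap': 0.08737153502382852}
```

View pics/s0.png

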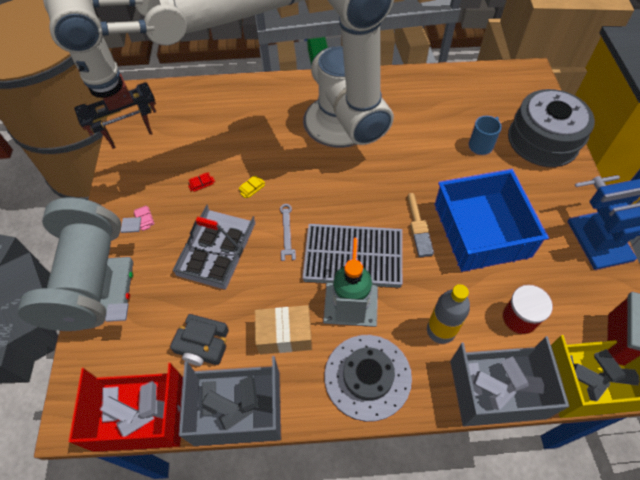

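View pics/t0.png

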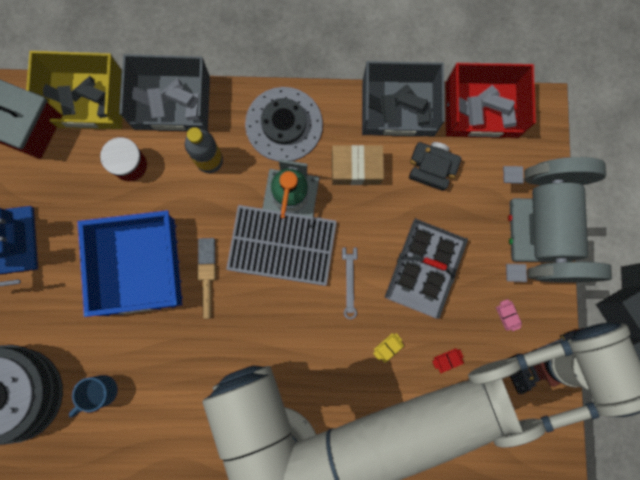

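The scene shows the tray with its red bar at about top (435,264), the grate at (283,245), the cap at (289,181) and the bin at (128,262). Small pink, red and yellow look-alikes lie near the robot. Next I zoom in and measure.

```bash
cat > m.py <<'E'
from h import *
a=load('s0');b=load('t0')
# zooms
z1=cv2.resize(b['frame'][205:330,370:490],None,fx=4,fy=4,interpolation=cv2.INTER_CUBIC)
z2=cv2.resize(a['frame'][195:295,165:265],None,fx=3,fy=3,interpolation=cv2.INTER_CUBIC)
im=np.zeros((500,780,3),np.uint8); im[:500,:480]=z1[:500]; im[:300,480:780]=z2
cv2.imwrite('pics/z0.png',im)
def comp(d,m,x0,x1,y0,y1):
    mm=np.zeros_like(m);mm[y0:y1,x0:x1]=m[y0:y1,x0:x1]
    v,u=np.nonzero(mm);return u,v
for n,d,boxes in(('top',b,dict(red=(400,460,245,285),cap=(260,310,160,225),bin=(70,185,200,320))),('scene',a,dict(red=(185,230,205,250),cap=(335,375,235,285),bin=(430,550,165,275)))):
    hsv=cv2.cvtColor(d['frame'],cv2.COLOR_BGR2HSV);H,S,V=hsv[...,0],hsv[...,1],hsv[...,2]
    masks=dict(red=((H<6)|(H>174))&(S>150)&(V>80),cap=(H>4)&(H<16)&(S>210)&(V>170),bin=(H>105)&(H<125)&(S>150))
    for k,bx in boxes.items():
        u,v=comp(d,masks[k].astype(np.uint8),*bx)
        P=world(d,np.c_[u,v],d['depth'][v,u])
        print(n,k,len(u),'px mean',u.mean().round(1),v.mean().round(1),'z pct',np.percentile(P[:,2],[2,50,90,98]).round(4))
        zt=dict(red=.138,cap=.186,bin=.1)[k]
        if k=='cap':
            s=P[:,2]>.178; t=P[s];print(' captop',t.mean(0),t.min(0),t.max(0)); t=P[~s]; print(' tube',t[t[:,0]<t[:,0].min()+.012].mean(0))
        elif k=='red':
            s=abs(P[:,2]-.138)<.012;t=P[s];c,sz,an=cv2.minAreaRect((t[:,:2]*1000).astype(np.float32));print(' bar',c,sz,an,t.mean(0)); 
        else:
            s=abs(P[:,2]-.1)<.012;t=P[s];print(' rim',cv2.minAreaRect((t[:,:2]*1000).astype(np.float32)),s.sum())
P,u,v=cloud(b)
def reg(x0,x1,y0,y1,z0,z1): 
    s=(u>x0)&(u<x1)&(v>y0)&(v<y1)&(P[:,2]>z0)&(P[:,2]<z1);return P[s]
t=reg(220,345,200,290,.015,.03);print('grate',len(t),t[:,2].mean(),cv2.minAreaRect((t[:,:2]*1000).astype(np.float32)))
t=reg(380,475,212,325,.025,.05);print('traywall',len(t),cv2.minAreaRect((t[:,:2]*1000).astype(np.float32)))
E
python3 m.py
```

```text
top red 141 px mean 435.3 263.4 z pct [0.1277 0.1367 0.1409 0.1438]
 bar (448.69415283203125, -366.7202453613281) (56.19205093383789, 13.826376914978027) 70.25555419921875 [ 0.44755708 -0.36668673  0.13653307]m.py:17: RuntimeWarning: Mean of empty slice.
  print(n,k,len(u),'px mean',u.mean().round(1),v.mean().round(1),'z pct',np.percentile(P[:,2],[2,50,90,98]).round(4))
  ret = ret.dtype.type(ret / rcount)
Traceback (most recent call last):
  File "m.py", line 17, in <module>
    print(n,k,len(u),'px mean',u.mean().round(1),v.mean().round(1),'z pct',np.percentile(P[:,2],[2,50,90,98]).round(4))
                                                                           ~~~~~~~~~~~~~^^^^^^^^^^^^^^^^^^^^^
IndexError: index -1 is out of bounds for axis 0 with size 0
```

View pics/z0.png

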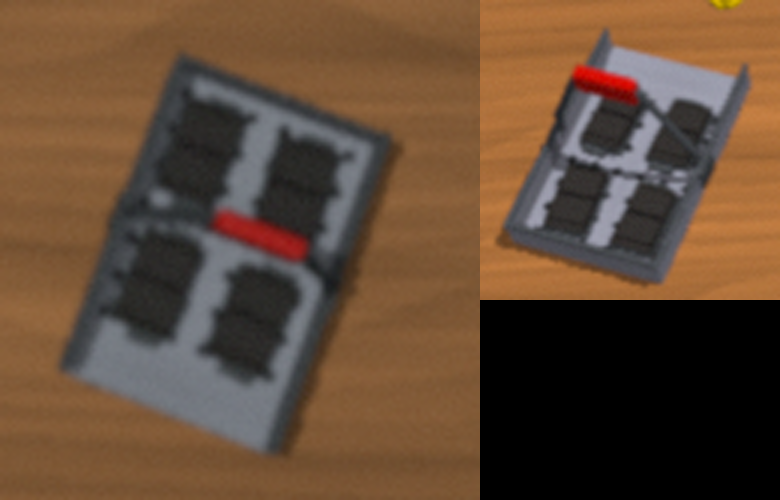

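The zooms show the tray's open end facing the robot (image bottom in top, up in scene), all four pads in two rows, and the closed end away from the robot. The cap colour mask found no pixels, so I'll fix that.

```bash
sed -i 's/cap=(H>4)&(H<16)&(S>210)&(V>170)/cap=(H>3)\&(H<14)\&(S>190)\&(V>150)/; s/        P=world(d,np.c_\[u,v\]/        if len(u)==0: print(n,k,"none"); continue\n&/' m.py
python3 m.py
python3 - <<'E'
from h import *
b=load('t0'); print(cv2.cvtColor(b['frame'],cv2.COLOR_BGR2HSV)[181,284:294].tolist(), b['depth'][181,289])
a=load('s0')
z1=cv2.resize(b['frame'][150:295,220:350],None,fx=4,fy=4,interpolation=cv2.INTER_CUBIC)
cv2.imwrite('pics/z1.png',z1)
E
```

```text
top red 141 px mean 435.3 263.4 z pct [0.1277 0.1367 0.1409 0.1438]
 bar (448.69415283203125, -366.7202453613281) (56.19205093383789, 13.826376914978027) 70.25555419921875 [ 0.44755708 -0.36668673  0.13653307]
top cap 249 px mean 287.3 184.8 z pct [0.1757 0.1852 0.1888 0.1915]
 captop [ 0.61952212 -0.02189495  0.18522208] [ 0.55776854 -0.04074719  0.1781205 ] [ 0.64524549 -0.00655988  0.19339447]
 tube [ 0.55092609 -0.01171792  0.17542257]
top bin 9036 px mean 128.8 263.5 z pct [-0.003   0.0065  0.1001  0.1046]
 rim ((439.81829833984375, 351.6936950683594), (224.67019653320312, 212.2488250732422), 8.03519058227539) 1717
scene red 173 px mean 206.4 222.8 z pct [0.1155 0.1339 0.1381 0.14  ]
 bar (449.8188781738281, -365.8349914550781) (54.354942321777344, 13.850825309753418) 66.79653930664062 [ 0.45054391 -0.36590302  0.13485991]
scene cap 38 px mean 354.6 255.5 z pct [0.0186 0.1788 0.1851 0.1881]
 captop [ 0.60102876 -0.02124438  0.18231774] [ 0.55044911 -0.04131378  0.17815405] [ 0.64534946 -0.00755382  0.18936553]
 tube [0.52299019 0.00758848 0.01781395]
scene bin 7841 px mean 488.4 219.5 z pct [-0.0004  0.0363  0.0992  0.1027]
 rim ((441.6656188964844, 351.22991943359375), (228.05967712402344, 213.45887756347656), 8.315587997436523) 1433
grate 5721 0.020494018226823996 ((518.706787109375, -20.8687744140625), (281.5076599121094, 205.4313507080078), 81.93087768554688)
traywall 576 ((448.775634765625, -366.62017822265625), (148.03860473632812, 215.64418029785156), 68.98686218261719)
[[12, 199, 197], [12, 199, 196], [12, 203, 197], [12, 204, 196], [12, 203, 195], [12, 202, 196], [12, 199, 197], [12, 203, 196], [12, 204, 196], [12, 200, 196]] 1.4117861
```

```bash
sleep 0.5
```

```text
(no output)
```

View pics/z1.png

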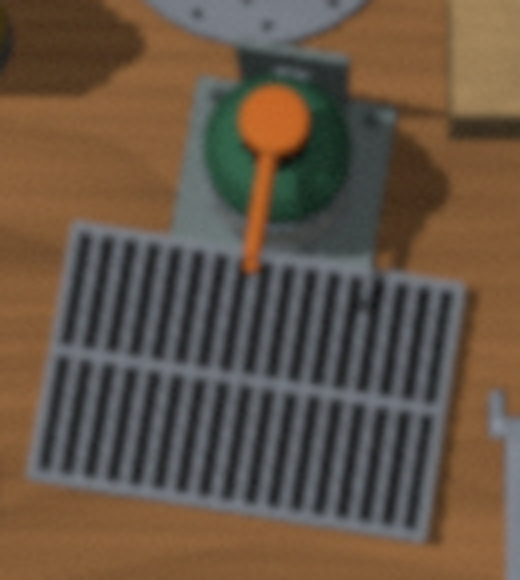

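Run:
```python
from h import *
for tag,x0,x1,y0,y1 in(('t0',260,310,160,225),('s0',335,375,235,285)):
    d=load(tag);f=d['frame'];hsv=cv2.cvtColor(f,cv2.COLOR_BGR2HSV);H,S,V=[hsv[...,i] for i in range(3)]
    m=((H>3)&(H<15)&(S>185)&(V>140)).astype(np.uint8);mm=np.zeros_like(m);mm[y0:y1,x0:x1]=m[y0:y1,x0:x1]
    er=cv2.morphologyEx(mm,cv2.MORPH_OPEN,cv2.getStructuringElement(cv2.MORPH_ELLIPSE,(9,9)))
    v,u=np.nonzero(er);print(tag,'cap disc px',len(u),u.mean(),v.mean(),(u.min(),u.max(),v.min(),v.max()),plane(d,[u.mean(),v.mean()],.186))
    v,u=np.nonzero(mm&~er&1); i=np.argsort(v if tag=='t0' else -v)[-3:]; print(' tube tip px',u[i],v[i],plane(d,np.c_[u[i],v[i]],.165).mean(0))
    # tube axis
    v,u=np.nonzero((mm==1)&(cv2.dilate(er,np.ones((7,7)))==0)); X=plane(d,np.c_[u,v],.17)[:,:2];vx,vy,_,_=cv2.fitLine(X.astype(np.float32),cv2.DIST_HUBER,0,.01,.01).ravel();print(' tube dir',np.degrees(np.arctan2(vy,vx)),len(u), X.min(0),X.max(0))
# grate: gray (low S), in both
for tag,x0,x1,y0,y1 in(('t0',222,345,200,290),('s0',295,412,218,292)):
    d=load(tag);hsv=cv2.cvtColor(d['frame'],cv2.COLOR_BGR2HSV);m=(hsv[...,1]<95).astype(np.uint8)
    mm=np.zeros_like(m);mm[y0:y1,x0:x1]=m[y0:y1,x0:x1];v,u=np.nonzero(mm)
    X=plane(d,np.c_[u,v],.022)[:,:2]
    # robust: directions by grate axis -8deg, percentiles
    for an in(-10,-9,-8,-7,-6):
        c,s=np.cos(np.radians(an)),np.sin(np.radians(an));e=X@np.array([[c,-s],[s,c]])
        print(tag,an,'gx',np.percentile(e[:,0],[.5,1,99]).round(4),'gy',np.percentile(e[:,1],[.5,1,99,99.5]).round(4))
    mm=cv2.resize(mm*255,None,fx=1,fy=1);cv2.imwrite(f'pics/g_{tag}.png',mm[y0-20:y1+20,x0-20:x1+20])
```

```text
t0 cap disc px 188 287.8936170212766 179.7712765957447 (np.int64(281), np.int64(295), np.int64(172), np.int64(187)) [[ 0.6271427  -0.02246502  0.186     ]]
 tube tip px [282 282 283] [215 216 216] [ 0.54776897 -0.0110216   0.165     ]
 tube dir -8.156867 62 [ 0.54609634 -0.02064813] [ 0.6045294  -0.01026172]<stdin>:6: RuntimeWarning: Mean of empty slice.
  ret = ret.dtype.type(ret / rcount)
Traceback (most recent call last):
ValueError: zero-size array to reduction operation minimum which has no identity
```

The zoom shows the grate corners at zoom pixels (75,222), (468,285), (428,543) and (28,478). The cap disc is at (274,121) and the nozzle tip at (250,268).

Run:
```python
from h import *
d=load('t0')
c=np.array([(74,220),(469,284),(430,544),(27,478)])/4+[220-.4,150-.4]
X=plane(d,c,.022)[:,:2];print(X,X.mean(0))
for i in range(4):
    e=X[(i+1)%4]-X[i];print(np.linalg.norm(e),np.degrees(np.arctan2(e[1],e[0])))
C=X.mean(0);cap=np.array([.6271,-.0225]);e=cap-C;print('cap dist',np.linalg.norm(e),np.degrees(np.arctan2(e[1],e[0])))
# tray corners & bystander tops near paths
P,u,v=cloud(d)
t=P[(u>160)&(u<240)&(v>110)&(v<180)&(P[:,2]>.2)];print('bottle',t.mean(0))
s=load('s0');P,u,v=cloud(s)
k=(P[:,2]>.16)&(P[:,0]>.2)&(P[:,0]<.8)&(abs(P[:,1])<.75);print(len(P[k]))
for x0 in np.arange(.2,.8,.1): print(round(x0,1),[ (P[(P[:,0]>x0)&(P[:,0]<x0+.1)&(P[:,1]>y)&(P[:,1]<y+.1)][:,2].max().round(2) if ((P[:,0]>x0)&(P[:,0]<x0+.1)&(P[:,1]>y)&(P[:,1]<y+.1)).any() else None) for y in np.arange(-.7,.7,.1)])
```

```text
[[ 0.59915907  0.10708768]
 [ 0.56323714 -0.14260106]
 [ 0.39914534 -0.12035793]
 [ 0.43576012  0.13019151]] [ 0.49932542 -0.00641995]
0.25225949961550764 -98.18678808952032
0.16559249901185988 172.28043755660735
0.2532107097314987 81.68576491758381
0.16502424367398863 -8.047997612928498
cap dist 0.12878242142665258 -7.172794459332201
bottle [0.71670694 0.18741671 0.21756322]
18554
0.2 [np.float64(0.59), np.float64(0.62), np.float64(0.6), np.float64(0.57), np.float64(0.55), np.float64(0.01), np.float64(0.55), np.float64(0.55), np.float64(0.01), np.float64(0.01), np.float64(0.01), np.float64(0.01), np.float64(0.13), np.float64(0.14)]
0.3 [np.float64(0.35), np.float64(0.62), np.float64(0.04), np.float64(0.04), np.float64(0.04), np.float64(0.01), np.float64(0.01), np.float64(0.01), np.float64(0.02), np.float64(0.11), np.float64(0.11), np.float64(0.1), np.float64(0.12), np.float64(0.13)]
0.4 [np.float64(0.22), np.float64(0.18), np.float64(0.11), np.float64(0.14), np.float64(0.04), np.float64(0.03), np.float64(0.03), np.float64(0.03), np.float64(0.03), np.float64(0.11), np.float64(0.01), 
[... 379 characters left out ...]
(0.07), np.float64(0.08), np.float64(0.08), np.float64(0.19), np.float64(0.14), np.float64(0.18), np.float64(0.01), np.float64(0.1), np.float64(0.09), np.float64(0.01), np.float64(0.01)]
0.7 [np.float64(0.13), np.float64(0.06), np.float64(0.12), np.float64(0.13), np.float64(0.12), np.float64(0.08), np.float64(0.05), np.float64(0.05), np.float64(0.22), np.float64(0.22), np.float64(0.12), np.float64(0.13), np.float64(0.13), np.float64(0.13)]
0.8 [np.float64(0.13), np.float64(0.07), np.float64(0.13), np.float64(0.13), np.float64(0.13), np.float64(0.01), np.float64(0.05), np.float64(0.05), np.float64(0.13), np.float64(0.12), np.float64(0.13), np.float64(0.13), np.float64(0.13), np.float64(0.07)]
```

```bash
cat >> h.py <<'E'
from scipy.spatial.transform import Rotation as Ro
G=np.array([.4993,-.0064]); GA=np.radians(-8.05); BINC=np.array([.4407,.3515]); BA=np.radians(8.1)
TP=np.array([.4490,-.3665]); TA=np.radians(-20.3)
CAP=np.array([.6277,-.0240])
def tool(yaw,tilt=0,sgn=1):
    # tray frame: x at yaw, tilted so -x end goes down by tilt ; returns quat wxyz & tray axes
    tr=Ro.from_euler('Z',yaw)*Ro.from_euler('Y',-tilt); T=tr.as_matrix()
    z=-T[:,2];y=sgn*T[:,0];x=np.cross(y,z)
    q=Ro.from_matrix(np.c_[x,y,z]).as_quat(); return np.r_[q[3],q[:3]],T
def tcp_for_bar(bar,T,dz=0.0): # grasp pt dz above bar centre; TCP 11 mm ahead of grasp point
    return np.asarray(bar)+T[:,2]*(dz-.011)
E
python3 - <<'E'
from h import *
r=np.radians
def ik(n,bar,yaw,tilt=0):
    for s in(1,-1):
        q,T=tool(yaw,tilt,s); 
        try: j=inverse_kinematics(tcp_for_bar(bar,T),q)
        except Exception as e: j=None
        print(n,s,None if j is None else np.round(j,2))
ik('pick',[*TP,.125],TA)
g=[*(G),.155]
ik('place82',g,GA+np.pi/2); ik('place-98',g,GA-np.pi/2)
for nm,ya in(('bx',BA),('-bx',BA+np.pi),('by',BA-np.pi/2),('-by',BA+np.pi/2)):
  for t in(0,25,45):
    q,T=tool(ya,r(t)); lip=np.array([*BINC,.13])+.045*np.array([np.cos(ya),np.sin(ya),0])
    bar=lip+T@np.array([.105,0,.125]); 
    if t==0: print(nm,bar)
    ik(nm+str(t),bar,ya,r(t))
E
```

```text
pick 1 [-0.74  0.04  1.49 -0.    1.61 -0.39]
pick -1 None
place82 1 [-0.08 -0.18  1.65 -0.    1.67 -1.51]
place82 -1 [-0.08 -0.18  1.65 -0.    1.67  1.63]
place-98 1 [-0.08 -0.18  1.65 -0.    1.67  1.63]
place-98 -1 [-0.08 -0.18  1.65 -0.    1.67 -1.51]
bx [0.58920355 0.37263518 0.255     ]
bx0 1 [ 0.52  0.37  0.88 -0.    1.89  0.37]
bx0 -1 None
bx25 1 [ 0.66 -0.12  1.42 -0.21  1.47  0.5 ]
bx25 -1 [ 0.66 -0.12  1.42 -0.21  1.47 -2.64]
bx45 1 [ 0.85 -0.46  1.8  -0.51  1.2   0.74]
bx45 -1 [ 0.85 -0.46  1.8  -0.51  1.2  -2.4 ]
-bx [0.29219645 0.33036482 0.255     ]
-bx0 1 [ 0.77 -0.33  1.6  -0.    1.88 -2.51]
-bx0 -1 [ 0.77 -0.33  1.6  -0.    1.88  0.63]
-bx25 1 [ 0.57  0.12  1.17  0.23  2.24 -2.6 ]
-bx25 -1 [0.57 0.12 1.17 0.23 2.24 0.54]
-bx45 1 [ 0.49  0.5   0.82  0.43  2.53 -2.53]
-bx45 -1 [0.49 0.5  0.82 0.43 2.53 0.61]
by [0.46183518 0.20299645 0.255     ]
by0 1 [ 0.35 -0.16  1.45 -0.    1.85  1.78]
by0 -1 [ 0.35 -0.16  1.45 -0.    1.85 -1.37]
by25 1 [ 0.69  0.07  1.22 -0.42  2.05  1.97]
by25 -1 [ 0.69  0.07  1.22 -0.42  2.05 -1.18]
by45 1 [ 0.88  0.33  1.04 -0.72  2.22  1.99]
by45 -1 [ 0.88  0.33  1.04 -0.72  2.22 -1.15]
-by [0.41956482 0.50000355 0.255     ]
-by0 1 [ 0.82  0.24  1.04 -0.    1.86 -0.89]
-by0 -1 [ 0.82  0.24  1.04 -0.    1.86  2.25]
-by25 1 [ 0.53 -0.07  1.37  0.4   1.66 -1.11]
-by25 -1 [ 0.53 -0.07  1.37  0.4   1.66  2.03]
-by45 1 [ 0.24 -0.2   1.59  0.78  1.63 -1.37]
-by45 -1 [ 0.24 -0.2   1.59  0.78  1.63  1.77]
```

Run:
```python
from h import *
q,T=tool(TA)
move_to(tcp_for_bar([*TP,.21],T),q); print(state()['time'])
move_l(tcp_for_bar([*TP,.125],T),.1)
close(); s=state(); print(s['time'],s['finger_gap'],s['ft_force'],s['ee_pos'])
move_l(tcp_for_bar([*TP,.165],T),.05); s=state(); print(s['time'],s['finger_gap'],s['ft_force'],s['ee_pos'])
snap('top','t1');snap('scene','s1')
a=load('s1')['frame'][180:320,150:290];b=load('t1')['frame'][190:330,360:500]
cv2.imwrite('pics/z2.png',np.hstack([cv2.resize(x,(400,400)) for x in(a,b)]))
```

```text
1.175
3.3 0.01370240494477074 [-2.68722838  0.87134237  1.2457003 ] [ 0.44867779 -0.36638442  0.11394944]
4.25 0.013834207311809035 [ 0.21969246  0.23405484 -7.77512273] [ 0.44883582 -0.3663708   0.15354136]
```

View pics/z2.png

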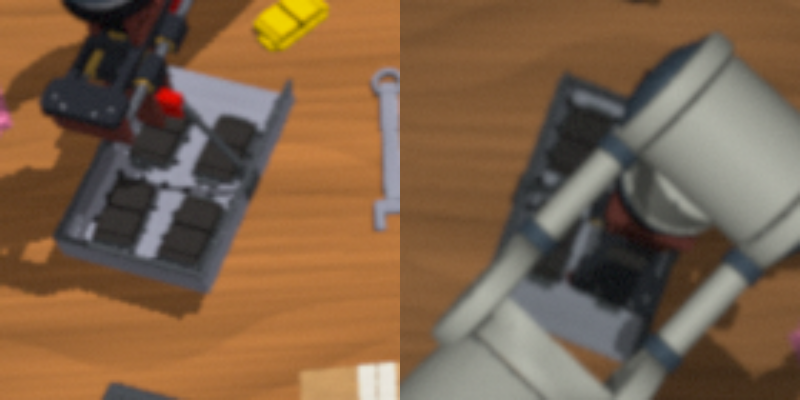

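The scene zoom shows the tray lifted off the bench, level, with all four pads still in it, and the wrist reads 7.8 N. Next I carry it to the grate.

Run:
```python
from h import *
ya=GA-np.pi/2; q,T=tool(ya); gx=np.array([np.cos(GA),np.sin(GA)])
P=lambda d,z: tcp_for_bar([*(G+gx*d),z],T)
q0,T0=tool(TA)
move_l(tcp_for_bar([*TP,.20],T0),.08)
move_l(P(-.10,.20),.13,q); print(state()['time'])
move_l(P(-.10,.160),.08)
move_l(P(-.004,.160),.06); s=state();print(s['time'],s['ee_pos'],s['ft_force'])
snap('top','t2');snap('scene','s2')
a=load('s2')['frame'][190:330,270:440];b=load('t2')['frame'][150:310,200:370]
cv2.imwrite('pics/z3.png',np.hstack([cv2.resize(x,(400,340)) for x in(a,b)]))
```

```text
7.9917
10.3917 [ 0.49514998 -0.00578746  0.14907091] [ 0.18349883  0.34432862 -8.17934719]
```

View pics/z3.png

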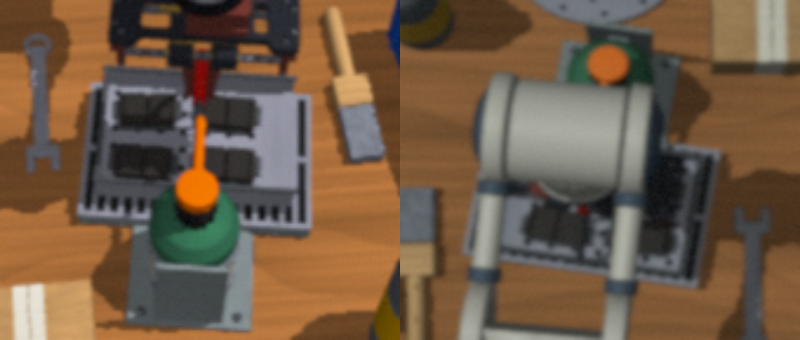

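The scene zoom shows the tray hovering over the grate with the nozzle tip above its near row, beside the red bar, and the pads in place. Next I lower it and release.

Run:
```python
from h import *
ya=GA-np.pi/2; q,T=tool(ya); gx=np.array([np.cos(GA),np.sin(GA)])
P=lambda d,z: tcp_for_bar([*(G+gx*d),z],T)
for z in(.151,.149,.1475,.146,.1445):
    move_l(P(-.004,z),.03); s=state(); print(z,s['ee_pos'][2],s['ft_force'][2])
    if s['ft_force'][2]>-3.5: break
gripper_open(); hold(.2)
s=state();print(s['time'],s['finger_gap'],s['ft_force'])
move_l(P(-.004,.26),.15)
# move away to cap side, above
close()
move_to([*CAP,.24],q)
s=state();print(s['time'],s['ft_force'],s['ee_pos'])
snap('top','t3');snap('scene','s3')
cv2.imwrite('pics/z4.png',np.hstack([cv2.resize(x,(400,340)) for x in(load('s3')['frame'][190:330,270:440],load('t3')['frame'][150:310,200:370])]))
```

```text
0.151 0.1395642333421714 -8.130812757922767
0.149 0.13790963955120264 -8.55080231403674
0.1475 0.13638433114203577 -7.310446993045158
0.146 0.13593806116872442 -1.668748605239898
13.1 0.08774061991652497 [ 0.44107779  0.73569052 -0.48064099]
15.95 [-0.10303221  0.41488    -0.10012027] [ 0.62742734 -0.02398024  0.23928862]
```

View pics/z4.png

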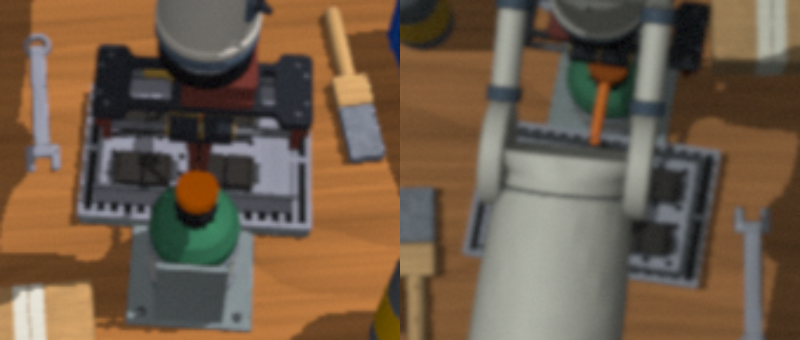

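Run:
```python
from h import *
s=state();print(s['finger_gap'],s['ee_rot']); f0=s['ft_force'][2]
move_l([*CAP,.200],.12); print(state()['ft_force'][2]-f0)
for z in np.arange(.194,.176,-.002):   # tips = z-.008
    move_l([*CAP,z],.04); s=state(); f=s['ft_force'][2]-f0; print(round(z-.008,4),round(s['ee_pos'][2]-.008,4),round(f,2))
    if f>9.3: break
hold(.15); s=state(); print(s['ft_force'][2]-f0, s['ee_pos'][2]-.008)
snap('scene','s4');cv2.imwrite('pics/z5.png',cv2.resize(load('s4')['frame'][170:340,270:440],(600,600)))
```

```text
0.0005583798689307849 [-1.62560923e-05  9.97538585e-01 -7.01180616e-02  4.78310761e-04]
0.36544143341355617
0.186 0.1865 -0.01
0.184 0.1848 4.02
0.182 0.1824 5.68
0.18 0.1806 6.3
0.178 0.179 6.39
0.176 0.1773 7.87
0.174 0.1756 8.54
0.172 0.1743 10.28
10.748782384673186 0.17430106222015132
```

View pics/z5.png

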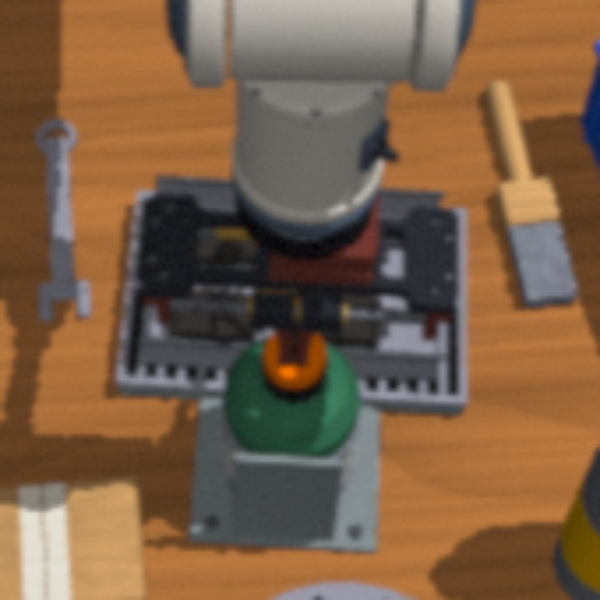

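The picture shows the fingertips on the cap (zoom about (295,360)) and the cap sunk. Travel is about 12 mm at 10.7 N, so it has bottomed. Next I lift off and regrasp the tray.

Run:
```python
from h import *
ya=GA-np.pi/2; q,T=tool(ya); gx=np.array([np.cos(GA),np.sin(GA)])
P=lambda d,z: tcp_for_bar([*(G+gx*d),z],T)
move_l([*CAP,.25],.1); hold(.2)
gripper_open(); move_to(P(-.004,.32),q)
s=state();print(s['time'],s['ft_force'])
d=snap('scene','s5');snap('top','t5')
hsv=cv2.cvtColor(d['frame'],cv2.COLOR_BGR2HSV);H,S,V=[hsv[...,i] for i in range(3)]
m=((H<6)|(H>174))&(S>150)&(V>80);m[:190]=0;m[330:]=0;m[:,:300]=0;m[:,410:]=0
v,u=np.nonzero(m);X=world(d,np.c_[u,v],d['depth'][v,u]);k=abs(X[:,2]-.155)<.02;print(len(u),k.sum(),cv2.minAreaRect((X[k,:2]*1000).astype(np.float32)),X[k].mean(0),P(-.004,.147))
cv2.imwrite('pics/z6.png',cv2.resize(d['frame'][170:340,270:440],(600,600)))
```

```text
21.8417 [-0.14468298  0.10704907 -0.26631599]
112 106 ((496.9003601074219, -6.725926399230957), (12.1793794631958, 53.52545166015625), 83.66960144042969) [ 0.49851702 -0.00685387  0.15787272] [ 0.49533942 -0.00583985  0.136     ]
```

View pics/z6.png

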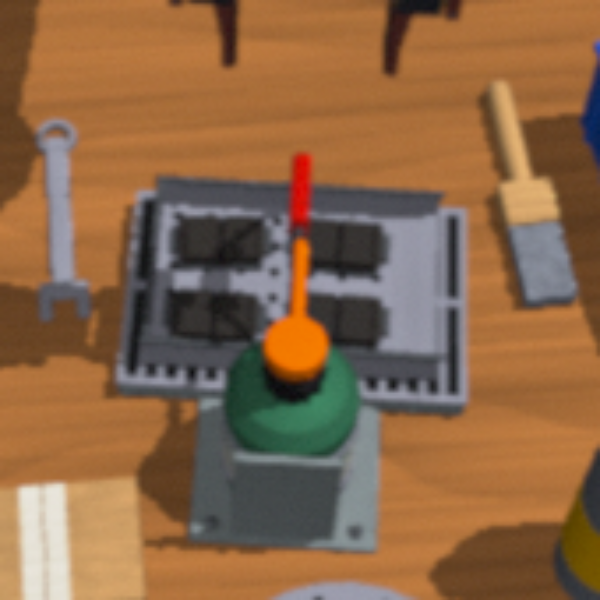

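The cap is up again. The tray is square on the grate with its open end toward the bin (image right), four pads in it, and the bar where expected. Next I regrasp it, draw it out and go to the bin.

Run:
```python
from h import *
ya=GA-np.pi/2; q,T=tool(ya); gx=np.array([np.cos(GA),np.sin(GA)])
P=lambda d,z: tcp_for_bar([*(G+gx*d),z],T)
move_l(P(-.004,.1475),.12); close(); s=state();print(s['finger_gap'])
move_l(P(-.004,.160),.05); move_l(P(-.10,.160),.08); print(state()['ft_force'][2])
yb=BA-np.pi/2; 
lip=np.array([*BINC,.125])+.05*np.array([np.cos(yb),np.sin(yb),0])
move_l(P(-.10,.275),.12)
qb,Tb=tool(yb); bar=lip+Tb@[.105,0,.125]+[0,0,.02]; print(bar)
move_l(tcp_for_bar(bar,Tb),.12,qb); s=state(); print(s['time'],s['joint_pos'].round(2),s['ft_force'])
d=snap('scene','s6');cv2.imwrite('pics/z7.png',cv2.resize(d['frame'][100:300,350:580],(690,600)))
```

```text
0.01387685535786843
-8.683863671724906
[0.46253969 0.19804633 0.27      ]
29.325 [ 0.34 -0.16  1.43 -0.    1.88  1.77] [-0.38840652  0.65272093 -8.11623529]
```

View pics/z7.png

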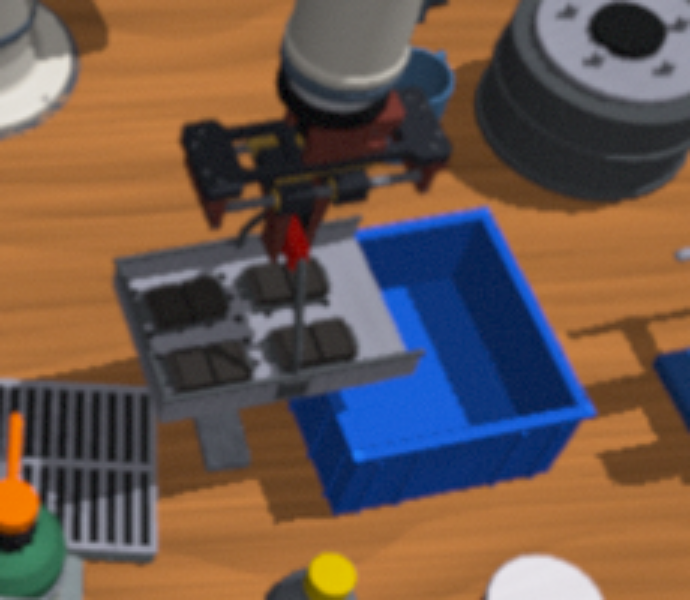

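The tray is level with its open lip inside the bin opening and the brush is clear below it. Next I tilt it about the lip.

```bash
cat > tip.py <<'E'
from h import *
import sys
yb=BA-np.pi/2; lip=np.array([*BINC,.125])+.05*np.array([np.cos(yb),np.sin(yb),0])
def tilt(t,v=.06,up=0.0):
    q,T=tool(yb,np.radians(t)); move_l(tcp_for_bar(lip+[0,0,up]+T@[.105,0,.125],T),v,q)
    s=state(); print(t,round(s['time'],2),s['ft_force'].round(2),round(s['finger_gap'],4))
E
python3 - <<'E'
from tip import *
for t in(8,15,20,24,28,32): tilt(t)
d=snap('scene','s7');cv2.imwrite('pics/z8.png',cv2.resize(d['frame'][100:300,350:580],(690,600)))
E
```

```text
8 29.82 [-0.23 -0.72 -7.84] 0.0136
15 30.29 [-0.33 -0.16 -8.57] 0.0137
20 30.67 [-0.35 -1.02 -7.62] 0.0141
24 31.0 [ 0.58 -0.57 -7.54] 0.014
28 31.33 [-0.3  -0.37 -7.07] 0.014
32 31.67 [ 1.    0.11 -1.07] 0.0138
```

View pics/z8.png

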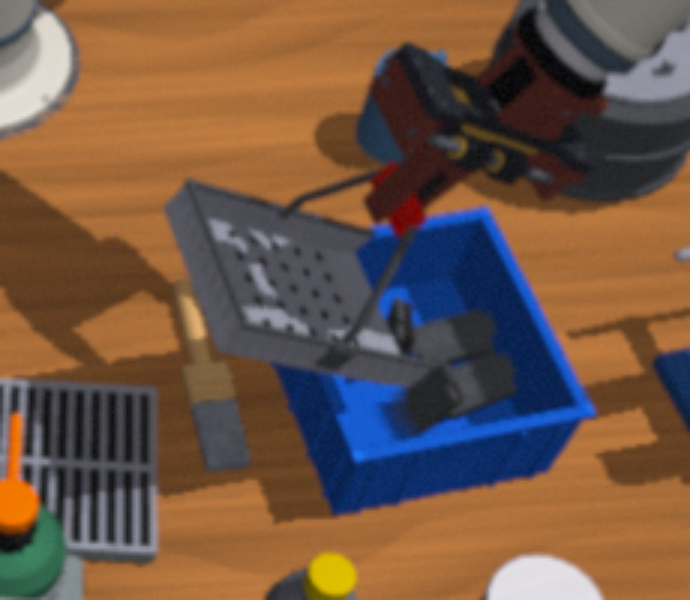

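At 32° the tray floor is empty. Two pads lie in the bin and two are tipping over the lip at zoom (430,395) and (402,325). I hold, tilt slightly further and look again.

Run:
```python
from tip import *
hold(.4); tilt(38,up=.015); hold(.2); print(state()['ft_force'])
d=snap('scene','s8');snap('top','t8');cv2.imwrite('pics/z9.png',cv2.resize(d['frame'][100:300,350:580],(690,600)))
```

```text
38 32.66 [ 0.84  0.52 -2.98] 0.0138
[ 0.37693179 -0.23401652 -3.1247239 ]
```

View pics/z9.png

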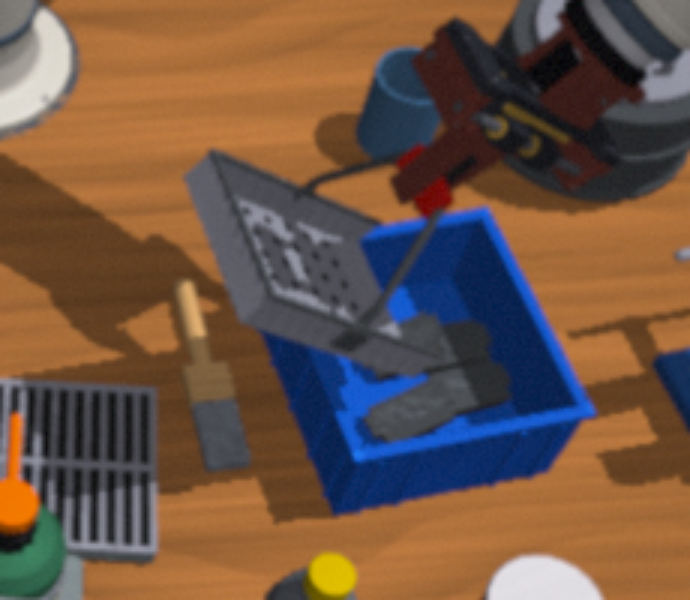

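The tray is empty and the pads lie flat in two overlapping pairs in the bin, with the wrist reading the tray's weight only. Next I raise the tray, level it and return it.

Run:
```python
from tip import *
tilt(38,.1,up=.06); tilt(0,.12,up=.05)
ya=GA-np.pi/2; q,T=tool(ya); gx=np.array([np.cos(GA),np.sin(GA)])
P=lambda d,z: tcp_for_bar([*(G+gx*d),z],T)
move_l(P(-.10,.275),.15,q); move_l(P(-.10,.162),.1)
s=state();print(s['time'],s['ft_force'])
d=snap('scene','s9');cv2.imwrite('pics/z10.png',np.hstack([cv2.resize(d['frame'][170:320,280:440],(400,375)),cv2.resize(d['frame'][160:280,425:553],(400,375))]))
```

```text
38 33.56 [ 0.29  0.06 -3.15] 0.0136
0 34.58 [-0.33  0.95 -3.02] 0.014
37.3667 [ 0.2963769  -0.00256114 -2.18832145]
```

View pics/z10.png

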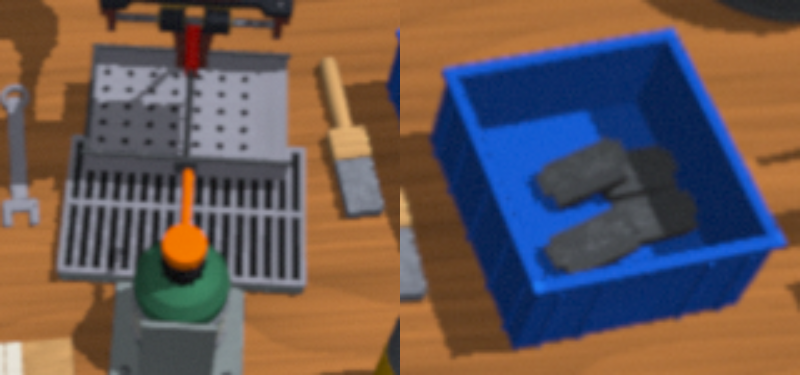

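The left half shows the empty tray level beside the grate. The right half shows the four pads in the bin, two lying partly on the other two. Next I slide it in and set it down.

Run:
```python
from h import *
ya=GA-np.pi/2; q,T=tool(ya); gx=np.array([np.cos(GA),np.sin(GA)])
P=lambda d,z: tcp_for_bar([*(G+gx*d),z],T)
move_l(P(-.004,.162),.07)
for z in(.152,.150,.1485,.147,.1455,.144):
    move_l(P(-.004,z),.03); s=state(); print(z,round(s['ee_pos'][2]+.011,4),s['ft_force'].round(2))
    if s['ft_force'][2]>.5: break
gripper_open(); hold(.2); move_l(P(-.004,.30),.15); move_to([.33,-.25,.40],q); hold(.3)
s=state();print(s['time'],s['ft_force'])
a=snap('scene','s10');b=snap('top','t10')
cv2.imwrite('pics/z11.png',np.hstack([cv2.resize(a['frame'][160:320,270:440],(400,375)),cv2.resize(b['frame'][150:310,200:370],(400,375))]))
gy=np.array([-gx[1],gx[0]])
for d in(a,b):
    X,u,v=cloud(d); e=(X[:,:2]-G); x=e@gx;y=e@gy
    k=(abs(x)<.09)&(abs(y)<.12)&(X[:,2]>.045)&(X[:,2]<.07); w=X[k];c=cv2.minAreaRect((np.c_[x[k],y[k]]*1000).astype(np.float32));print('wall',k.sum(),c,X[k,2].mean())
    k=(abs(x+.004)<.055)&(abs(y)<.085)&(X[:,2]>.012)&(X[:,2]<.04);A=np.c_[x[k],y[k],np.ones(k.sum())];print('floor slopes',np.linalg.lstsq(A,X[k,2],rcond=None)[0])
    hsv=cv2.cvtColor(d['frame'],cv2.COLOR_BGR2HSV)[v,u]
    k=((hsv[:,0]<4)|(hsv[:,0]>174))&(hsv[:,1]>150)&(abs(x)<.06)&(abs(y)<.04)&(X[:,2]>.13);print('bar',k.sum(),x[k].mean(),y[k].mean(),np.percentile(X[k,2],90))
    k=(hsv[:,0]>3)&(hsv[:,0]<14)&(hsv[:,1]>185)&(X[:,2]>.175)&(abs(x-.13)<.03)&(abs(y)<.03);print('cap z',k.sum(),np.median(X[k,2]))
    # pads in bin
    ex=np.array([np.cos(BA),np.sin(BA)]);ey=np.array([-ex[1],ex[0]]);f=X[:,:2]-BINC
    k=(abs(f@ex)<.1)&(abs(f@ey)<.09)&(hsv[:,1]<90);print('pads',k.sum(),(f@ex)[k].min(),(f@ex)[k].max(),(f@ey)[k].min(),(f@ey)[k].max(),X[k,2].max())
```

```text
0.152 0.1517 [-0.04 -0.35 -2.53]
0.15 0.1499 [ 0.28  0.23 -1.92]
0.1485 0.1484 [-0.28  0.33 -2.8 ]
0.147 0.1475 [-0.01  0.64  0.49]
0.1455 0.1475 [-2.62  0.45  7.06]
44.5167 [ 0.23501707  0.3003455  -0.12318606]
wall 536 ((-4.625091552734375, -1.4272384643554688), (215.12767028808594, 148.3739776611328), 89.88922119140625) 0.05328876587112495
floor slopes [0.00495446 0.00288998 0.02444479]
bar 89 0.0031462574327108753 -0.0006597403103831763 0.16121218126700196
cap z 30 0.18183551603612635
pads 1241 -0.04812804572747821 0.060383493232352134 -0.04336383161240191 0.08992056153967057 0.052974591012424146
wall 559 ((6.9294891357421875, -0.8543319702148438), (212.3515625, 166.1688690185547), 89.72767639160156) 0.055893169156858415
floor slopes [-0.0016637   0.00341925  0.02493781]
bar 99 -0.003966881378481787 -0.00023588864483232218 0.16310346822068172
cap z 235 0.18516006767404297
pads 1529 -0.04764172571301771 0.06105088016384531 -0.043731350944322005 0.08993786995396727 0.05177282374192393
```

View pics/z11.png

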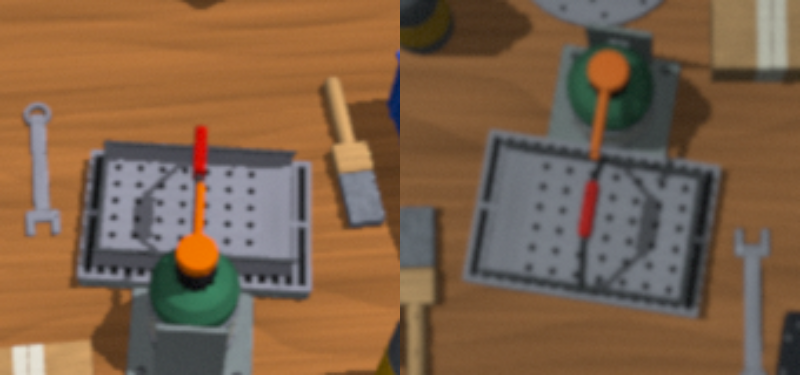

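The tray stands level on the grate (floor slopes of 0.005 or less), centred about 4 mm from the grate's centre with the nozzle over it. The cap is up at 0.185 m, and the pads in the bin reach only 53 mm high. I hand the job in now.

```bash
python3 -c "
from h import *
job_done()"
```

```text
the job is handed in; nothing more can be done
```

I carried out all the steps in order and handed the job in at about 45 s of the 72 s allowed; no verdict came back.

1. **Tray on the grate:** I set the full tray level on the grate, under the nozzle, and let go of it.
2. **Pump cap:** I pressed it down about 12 mm, reaching 10.7 N, and let it spring up again.
3. **Pads:** I tipped all four into the blue bin using only the tray.
4. **Empty tray:** I stood it back on the grate under the nozzle, let go and moved the arm clear.

What the last checks showed:
- **Tray:** it is level within about 0.3° and centred about 4 mm from the grate's centre. That puts the outlet about 52 mm crosswise, against a limit of 63 mm.
- **Cap:** it is up, at 0.185 m in the top view. The scene view read 0.182 m from only 30 pixels, and I trusted the top view.
- **Pads:** all four are in the bin, two resting partly on the other two. The highest point is about 53 mm, against a rim at 100 mm.
- **Bystanders:** those in view by the grate looked unmoved; I did not measure any of them.

One disagreement: the top-view fit of the tray's outline gave a centre about 11 mm from the scene-view one. Its outline came out too wide (166 mm against 140 mm) because it took in other points. The grip bar in the top view (−4 mm) and the arm's own position agree with the scene-view outline, though the bar in the scene view read +3 mm.

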